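# Stow the stray tyre valve and snap the parts case shut

## Task

Put the stray tyre valve flat into one of the two middle front compartments of the open small-parts case, which hold no valve yet, then close the lid and press its front down until the catch snaps. Then take the pull tab on the front of the lid and pull it upward with about 10 N for about a second to prove that the catch holds; let go, with the lid still snapped shut. Leave the other valves in the case, the core tool and the lug nut where they are.

Things in the scene. Friction and masses are not known exactly. Their poses are not given: they have to be found in the camera images.
- valve: The stray snap-in tyre valve on the work surface left of the case: black rubber with a brass-coloured tip, 52 mm long, 16 mm wide and high, about 15 g. Origin: under its middle, on what it lies on; y is its long axis (spans -26 to +26 mm; the grippable solid -18 to +26 mm), z up as it lies. Grasp it across x; for stowing hold its upper half (fingertips 9 mm up).
- case: Grey small-parts case fixed to the surface, 110 mm deep (x), 175 wide (y), rim 30 mm high, clear lid hinged at far (+x). Origin: centre of its underside; its front (-x) faces the robot, yawed up to 0.35. 2 mm dividers at x = +7 (22 mm high), y = 0 and +-44 mm (24 mm high) make two rows of four compartments. The outer front ones hold a valve each; the two middle front ones hold no valve.
- bay_left (a point): Centre of the floor (z = 2 mm) of the front compartment left of the middle divider, at x = -24, y = +22 mm in the case; axes as the case's. It is 60 mm long (x), 41 wide (y): a valve fits lengthwise along x. Fingers do not fit between the dividers beside the valve: stop the fingertips just above the dividers (27 mm up) and let the valve slip the last 15 mm.
- bay_right (a point): The same for the front compartment right of the middle divider, at x = -24, y = -22 mm in the case. Either of these two will do. (Small valve cores seen in the compartments are flat and not in the way.)
- lid_hinge (a joint): Lid angle in rad: 0 shut, 1.57 upright, more is leaning back (stop at 1.92); starts at 1.5 to 1.85. The hinge is stiff: the lid stays where it is left. It meets the catch at about 0.065; about 11 N down on the hasp presses it past, and from about 0.03 it snaps by itself onto its stop at 0. Latched, it gives less than 0.01 when pulled.
- hinge (a point): Middle of the lid's hinge axis, which runs along the case's y, at x = +57, z = +31 mm in the case; axes as the case's. The lid is a plate 2 mm thick, 175 mm wide, reaching 112 mm from the hinge; shut, its top is at z = 35 mm and its front lip (50 mm wide, x = -60 to -54 mm) at 37 mm. The pull tab reaches on to 148 mm from the hinge.
- case_lid: The clear lid with the grey plastic hasp riveted to the middle of its front edge; origin and axes are those of the case when the lid is shut. The hasp has a flat top, 24 mm wide, over the lip; a pull tab ahead of it; and a tongue hanging in front to z = 8 mm, with a bead at its foot that snaps under the nose of the catch.
- press (a point): Middle of the hasp's flat top (x = -57, y = 0, z = 40 mm in the case when shut; the flat spans x = -65 to -49 mm), the place to press down.
- tab (a point): Middle of the pull tab: 30 mm wide (y), 5 mm thick, sticking out from x = -65 to -91 mm in the case when shut, when this point is at x = -78, y = 0, z = 35 mm. Axes as the case's when shut. Grasp it from above across its width (y), fingertips 10 to 20 mm below this point; free under it. Closing on it may load it by some 6 N downward: judge the pull against the force read before the grasp.
- catch: Steel snap catch at the middle of the case's front wall, 34 mm wide, z = 4 to 22 mm: a sprung nose 6 mm proud, sloped above and undercut below, that gives way into the wall (its origin is the case's). Latched, it holds the lid against an upward pull on the tab of up to about 19 N; a harder pull tears the lid open.
- stored_left: Valve of the same size and shape as the stray one, already lying in the leftmost front compartment (case y = +65 mm); origin under its middle. Leave it there.
- stored_right: Valve of the same size and shape as the stray one, already lying in the rightmost front compartment (case y = -65 mm); origin under its middle. Leave it there.
- core_tool: Bystander: valve core tool with a red handle, 107 mm long (its y), 18 mm thick, lying right of the case about 135 mm from its centre. Origin: under its middle. Leave it where it is.
- lug_nut: Bystander: plain wheel nut, 18 x 21 x 24 mm, standing left of the case about 120 mm from its centre. Origin: under its middle. Leave it where it is.

How it is judged:
By the outcome, as a careful person would: the job done as asked, in the order asked, and still so for the second after the job is handed in, with the robot touching nothing.
It also fails if it takes over 64 s, if anything falls off the work surface, if the arm or the gripper's body presses on something with over 40 N, if the wrist force passes 120 N, or if a joint passes its speed limit or range.

## Robot

A 6-joint arm with a two-finger parallel gripper is mounted at the origin on a cart in front of the work surface, level with it; the furniture and walls round the work are solid. World frame = base frame: x ahead of the robot, y to its left, z up, the work surface at z = 0. Lengths are in m, angles in rad, forces in N, time in s.
With the tool pointing down it reaches from about 0.3 to 0.775 m from the base axis. Payload 14.6 kg.
Tool frame: the origin (TCP) lies at the very end of the fingers, on their centre line; the grasp point (between the pads) lies 19 mm behind it; z points along the fingers, y is the line along which they close (so a half turn about z gives the same grasp; the last joint's range is limited). The gripper opens to 94 mm and grips with 3 to 60 N. Pads are 16 mm wide; open, the fingers measure 119 mm over their backs; the gripper's body (75 mm by 177 mm) begins 78 mm behind the grasp point.
Start: joints at [1.113, 0.3, 1.521, -0, 1.321, -0.067], TCP at [0.21, 0.509, 0.205] pointing down, gripper open.
Joint ranges: [-3.03, 3.03], [-0.79, 2.21], [0.23, 2.52], [-1.04, 4.18], [0, 3.07], [-2.55, 2.55]. Speed limits (rad/s): [2.22, 2.22, 2.57, 3.14, 3.14, 3.14].

## Interface

Orientations are given as [roll, pitch, yaw] about the fixed x, y, z axes, in that order (R = Rz(yaw) Ry(pitch) Rx(roll)).
In Python, from station import status, vision, order, silhouettes gives the robot as it stands. The module is installed in compiled form; this text tells all that it offers.
- The arm moves only by the shell command python3 -m pendant 'ROWS' [FORCE]. ROWS is JSON, one flat list of numbers, 7 for each row, row after row: the shift along the tool's x, y, z in units of 500 mm (1.0 is 500 mm), then the turn, a rotation vector about the tool's x, y, z in units of 90 degrees (1.0 is 90 degrees), then the opening, from -1 (shut) to 1 (fully open). A call has 1 to 12 rows; each row is the pose to reach, as a shift and turn from the pose commanded when the call began, along the tool's axes at that moment; what a row does not reach only later rows make up. A row lasts 1/10 s, in which the tool goes at most 50 mm and 8.59 degrees, less where a joint would pass 70% of its speed; a pose out of reach is approached as far as the arm can. A call with a number of a shift or a turn outside -1 to 1 is refused whole. A call with a gripper value outside its range is refused whole. The fingers move at their own pace and stop on an object; FORCE is the grip in N (left out, the last holds). Time passes only in rows, so rows that repeat a pose let the fingers close. It gives the time, the measured TCP pose, the force, the opening and the grip force at its end, in the units of the state.
- status.get_obs(): the state, without advancing time (a new reading comes with each control period).
- vision.camera(name): name is "scene" or "top" or "wrist"; returns a dict with "pixels" (384x512x3 uint8, red, green, blue), "K" (3x3 intrinsics, pixels), "R" (3x3) and "t" (3): a world point X has camera coordinates R X + t. Camera axes: x right, y down, z forward; pixel columns grow to the right and rows downward; lengths in m; the calibration is good to about 2 mm. A picture is of the moment at which its call begins. There is no depth.
- order.hand_in(): hands the job in; it is judged then, once.
Trained networks look in a picture, given as the dict that the camera call returned (one of the last four; its "shot" number tells which), for a name from the list of things; names that differ only in an ending like _2 or _b are one class to them, and where a whole thing is asked for, a point or a joint stands for the part that bears it (a point fixed in the world has none). Each returns a list of dicts, best first, with "score" (0 to 1); they miss things now and then, are a little off and sometimes report something else, mostly with a low value. They report only what shows in the picture. A call takes as long as a camera call.
- silhouettes(target, picture): "region" (384x512 bool, what is visible of it) and "extent" ([left, top, right, bottom] in pixels, round what is visible of it).
The state is a dict: "time_s": time; "qpos": joint angles; "joint_vel": joint speeds; "tau": joint torques, N m; "ee_pos": TCP position; "eef_rot": TCP orientation; "force": force on the tool from outside, world axes, zero at the start; "moment": the same for the moment, N m; "grip_width": finger opening in m; "grip_force": force on a finger pad.
Only numpy, scipy, OpenCV 4.12 (cv2) and the standard library are available. Lean on these libraries where they do the work, as an engineer would, in place of code of your own. Each camera call takes 0.05 s, during which the arm holds its last target. There are 200 camera calls.

## Working session

There is one attempt and no reset: what is moved stays moved. The work goes in short steps, Python scripts to look and compute and a shell command to move; the robot and the scene stay as the last step left them, time stands still between calls to the robot, and variables do not carry over. Pictures are saved under pics/ and viewed, at most 10 in all, crops included, and the job is handed in when it is done.

```bash
mkdir -p pics; cat > h.py <<'E'
import numpy as np, cv2
from station import status, vision, order, silhouettes
from scipy.spatial.transform import Rotation as Ro
def ray(c,u,v,z):
    d=c["R"].T@np.linalg.inv(c["K"])@np.array([u,v,1.]); o=-c["R"].T@c["t"]
    return o+d*(z-o[2])/d[2]
def proj(c,X):
    p=c["R"]@np.asarray(X,float)+c["t"]; q=c["K"]@p; return q[:2]/q[2]
def tool(): 
    s=status.get_obs(); return np.array(s["ee_pos"]),Ro.from_euler('xyz',s["eef_rot"])
def go(pos,yaw=None,R=None):
    """shift/turn in pendant units from the measured pose to TCP pos, pointing down, tool y at angle yaw"""
    p,r=tool()
    if R is None:
        best=None
        for k in (yaw,yaw+np.pi):
            y=np.array([np.cos(k),np.sin(k),0]); z=np.array([0,0,-1.]); x=np.cross(y,z)
            q=Ro.from_matrix(np.c_[x,y,z]); v=(r.inv()*q).as_rotvec()
            if best is None or np.linalg.norm(v)<np.linalg.norm(best): best=v
        v=best
    else: v=(r.inv()*R).as_rotvec()
    d=r.inv().apply(np.array(pos)-p)
    return np.round(d/.5,4),np.round(v/(np.pi/2),4)
E
cat > look.py <<'E'
from h import *
for n in ("top","scene"):
    c=vision.camera(n); im=c["pixels"][:,:,::-1].copy()
    for t in ("valve","case","core_tool","lug_nut","catch","stored_left"):
        for r in silhouettes(t,c)[:4]:
            m=r["region"]; ys,xs=np.nonzero(m)
            if len(xs)<5: continue
            (cx,cy),wh,a=cv2.minAreaRect(np.c_[xs,ys].astype(np.float32))
            print(n,t,round(r["score"],2),r["extent"],(round(cx),round(cy)),np.round(wh),round(a),np.round(ray(c,cx,cy,.008),3))
    cv2.imwrite(f"pics/{n}0.png",im)
print(status.get_obs())
E
python3 look.py
```

```text
top core_tool 0.74 [315.0, 179.5, 325.5, 218.6] (318, 198) [38.  7.] 81 [ 0.552 -0.127  0.008]
top lug_nut 0.63 [216.3, 216.5, 225.5, 224.6] (220, 220) [7. 7.] 90 [0.496 0.123 0.008]
top lug_nut 0.58 [226.0, 171.1, 304.8, 232.4] (266, 204) [57. 72.] 87 [0.537 0.007 0.008]
top catch 0.23 [227.4, 175.1, 303.1, 189.8] (266, 182) [14. 75.] 82 [0.594 0.006 0.008]
top stored_left 0.51 [242.2, 208.0, 245.4, 229.3] (240, 219) [18.  5.] 90 [0.497 0.072 0.008]
scene valve 0.7 [220.2, 147.0, 301.4, 242.7] (266, 194) [77. 74.] 37 [0.584 0.048 0.008]
scene valve 0.49 [208.5, 153.4, 213.1, 167.2] (212, 160) [11.  3.] 90 [0.561 0.273 0.008]
scene case 0.62 [221.2, 151.3, 302.0, 242.2] (266, 194) [79. 74.] 38 [0.584 0.049 0.008]
scene case 0.5 [252.8, 151.7, 299.5, 203.5] (276, 176) [70. 32.] 36 [0.658 0.084 0.008]
scene core_tool 0.57 [292.3, 222.8, 315.0, 249.2] (304, 234) [ 7. 35.] 45 [ 0.558 -0.124  0.008]
scene lug_nut 0.61 [223.1, 190.7, 229.3, 196.6] (226, 193) [8. 5.] 90 [0.499 0.127 0.008]
{'time_s': 0.7, 'qpos': array([ 1.11340564e+00,  2.99941476e-01,  1.52097879e+00,  8.59440749e-06,
        1.32068629e+00, -6.66131700e-02]), 'joint_vel': array([ 0.00051144,  0.00173862, -0.00040008, -0.001419  , -0.00064691,
       -0.0013664 ]), 'tau': array([-4.53536322e-04, -5.31579387e+01, -3.52871239e+01,  7.07358588e-02,
        2.13502283e-02, -1.81846201e-05]), 'ee_pos': array([0.20950744, 0.50853632, 0.2054318 ]), 'eef_rot': array([-3.14157933e+00, -9.23401223e-06,  2.75081301e+00]), 'force': array([-0.8072621 ,  0.58896235,  0.44305022]), 'moment': array([-0.03747913, -0.0139475 , -0.00967742]), 'grip_force': 0.0, 'grip_width': 0.0938687631181414}
```

```bash
python3 - <<'E'
import cv2,numpy as np
t=cv2.imread("pics/top0.png");s=cv2.imread("pics/scene0.png")
a=cv2.resize(t[150:270,130:330],(800,480),interpolation=cv2.INTER_CUBIC)
cv2.imwrite("pics/a.png",a)
b=cv2.resize(s[120:260,170:340],(720,593),interpolation=cv2.INTER_CUBIC)
cv2.imwrite("pics/b.png",b)
E
```

```text
(no output)
```

View pics/a.png

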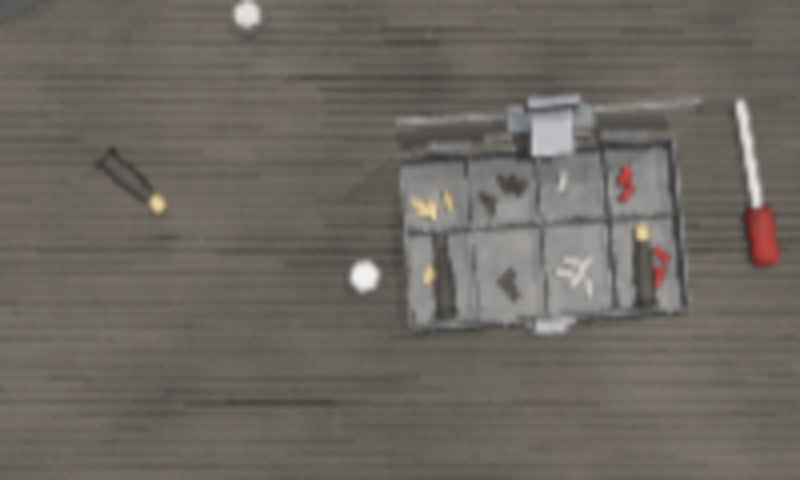

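View pics/b.png

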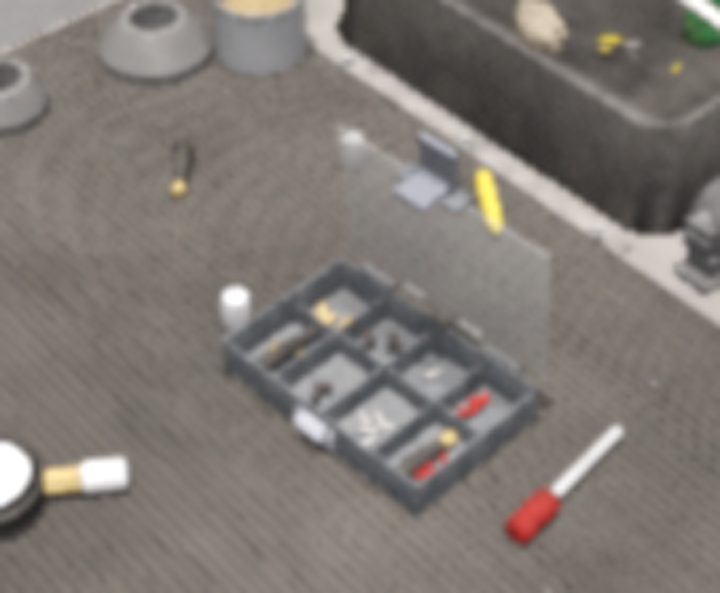

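The top view shows the stray valve at about a.png (133,182), with its brass tip at (157,203). The case rim corners are at (410,330), (688,308), (672,142) and (401,160). The lid stands nearly upright, with the hasp at (552,125). The scene view agrees.

```bash
python3 - <<'E'
from h import *
c=vision.camera("top"); f=lambda x,y,z: ray(c,130+x/4-.4,150+y/4-.4,z)
t=f(157,203,.008); e=f(107,156,.008); print("valve",t,e,np.linalg.norm(t-e)); 
P=[f(*q,.03) for q in ((410,330),(688,308),(672,142),(401,160))]; print(np.round(P,3),np.mean(P,0))
for i in range(4): print(np.linalg.norm(P[i]-P[(i+1)%4]))
print("yaws",np.arctan2(*(P[3]-P[0])[1::-1]),np.arctan2(*(P[2]-P[1])[1::-1]), np.arctan2(-(P[0]-P[1])[0],(P[0]-P[1])[1]))
m=(t+e)/2; a=np.arctan2(t[1]-e[1],t[0]-e[0]); print(m,a)
print(go([m[0]-.0,m[1],.15],a+np.pi/2))
w=vision.camera("wrist"); cv2.imwrite("pics/w0.png",w["pixels"][:,:,::-1]); p,r=tool()
print("wrist cam in tool",r.inv().apply(-w["R"].T@w["t"]-p), r.inv().apply(w["R"].T[:,2]), proj(w,m),proj(w,p))
E
```

```text
valve [0.54487347 0.25413504 0.008     ] [0.57511374 0.28644115 0.008     ] 0.044251085382153374
[[ 0.462  0.093  0.03 ]
 [ 0.475 -0.08   0.03 ]
 [ 0.581 -0.072  0.03 ]
 [ 0.569  0.099  0.03 ]] [0.52175957 0.0103834  0.03      ]
0.17353851527522426
0.10544464430046324
0.17126623649391431
0.106977985806833
yaws 0.05437696755773194 0.07565304115379148 0.0776361627943858
[0.55999361 0.27028809 0.008     ] -2.32317768140779
(array([-0.8296, -0.1735,  0.1109]), array([ 0.    ,  0.    , -0.7698]))
wrist cam in tool [ 0.06750617  0.00046146 -0.17844136] [-2.29440247e-01  1.78079621e-04  9.73322732e-01] [203.13251148 409.96833929] [251.46847951 229.36186207]
```

```bash
python3 -m pendant '[-0.83,-0.173,0.06,0,0,-0.77,1,-0.83,-0.173,0.06,0,0,-0.77,1,-0.83,-0.173,0.06,0,0,-0.77,1,-0.83,-0.173,0.06,0,0,-0.77,1,-0.83,-0.173,0.06,0,0,-0.77,1,-0.83,-0.173,0.06,0,0,-0.77,1,-0.83,-0.173,0.06,0,0,-0.77,1,-0.83,-0.173,0.06,0,0,-0.77,1,-0.83,-0.173,0.06,0,0,-0.77,1,-0.83,-0.173,0.06,0,0,-0.77,1,-0.83,-0.173,0.06,0,0,-0.77,1]'
python3 - <<'E'
from h import *
w=vision.camera("wrist"); cv2.imwrite("pics/w1.png",w["pixels"][:,:,::-1]); print(tool()[0])
for t in ("valve",):
    for r in silhouettes(t,w)[:3]:
        ys,xs=np.nonzero(r["region"]); (cx,cy),wh,a=cv2.minAreaRect(np.c_[xs,ys].astype(np.float32))
        b=cv2.boxPoints(((cx,cy),wh,a)); B=[ray(w,*q,.008) for q in b]
        print(r["score"],cx,cy,wh,a,ray(w,cx,cy,.008)); print(np.round(B,4), [np.linalg.norm(B[i]-B[i-1]) for i in (1,2)])
E
```

```text
time_s: 1.9
ee_pos: [0.5608, 0.2696, 0.1748]
eef_rot: [3.141, -0.001, -2.326]
force: [0.2, -0.1, 0.0]
grip_width: 0.0942
grip_force: 0.0
[0.55998261 0.27058359 0.17523231]
0.71 255.0 183.5 (39.0, 10.0) 90.0 [0.55739448 0.27372829 0.008     ]
[[0.5446 0.2507 0.008 ]
 [0.5352 0.2595 0.008 ]
 [0.5706 0.2976 0.008 ]
 [0.5803 0.2885 0.008 ]] [np.float64(0.012883678904588972), np.float64(0.05201634753582542)]
0.32 75.95234680175781 44.41432189941406 (154.73048400878906, 19.967777252197266) 41.25700759887695 [0.59661806 0.00955895 0.008     ]
[[ 0.6144 -0.0685  0.008 ]
 [ 0.5914 -0.0671  0.008 ]
 [ 0.5776  0.0931  0.008 ]
 [ 0.6024  0.0935  0.008 ]] [np.float64(0.02307039833671501), np.float64(0.1607643167924683)]
```

View pics/w1.png

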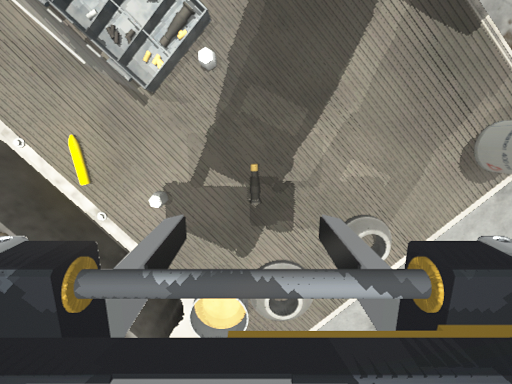

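The wrist view shows the valve at (254,184), lying lengthwise up the picture between the fingers with its brass tip towards the top. Nothing stands near the fingers. The measured length of 52 mm matches the given size.

```bash
python3 - <<'E'
from h import *
print(go([.5574,.2737,.009],.822+np.pi/2))
E
```

```text
(array([-0.0008,  0.0065,  0.333 ]), array([ 0.0002, -0.0001, -0.0023]))
```

```bash
python3 -m pendant '[0,0.005,0.1,0,0,0,0.3,0,0.005,0.2,0,0,0,0.0,0,0.005,0.28,0,0,0,-0.2,0,0.005,0.333,0,0,0,-0.2,0,0.005,0.333,0,0,0,-0.2,0,0.005,0.333,0,0,0,-0.2,0,0.005,0.333,0,0,0,-0.2]' 15
python3 - <<'E'
from h import *
w=vision.camera("wrist"); cv2.imwrite("pics/w2.png",w["pixels"][:,:,::-1]); print(tool()[0],go([.5574,.2737,.009],.822+np.pi/2))
for r in silhouettes("valve",w)[:3]:
        ys,xs=np.nonzero(r["region"]); (cx,cy),wh,a=cv2.minAreaRect(np.c_[xs,ys].astype(np.float32))
        q=ray(w,cx,cy,.008); print(r["score"],cx,cy,wh,a,q,go(q,.822+np.pi/2)[0])
E
```

```text
time_s: 2.7
ee_pos: [0.5592, 0.2731, 0.0114]
eef_rot: [-3.14, 0.003, -2.322]
force: [-1.0, -0.4, -0.4]
grip_width: 0.0416
grip_force: 0.0
[0.5591983  0.27296389 0.01122822] (array([0.0014, 0.0036, 0.0044]), array([-0.0008,  0.0019, -0.0018]))
0.75 252.5 225.0 (74.0, 21.0) 90.0 [0.55748592 0.27379436 0.008     ] [0.0007 0.0038 0.0059]
```

View pics/w2.png

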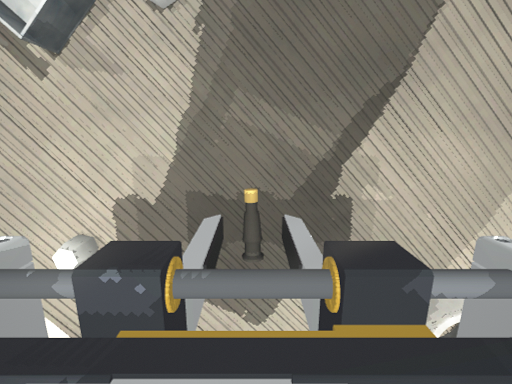

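The valve (252,225) is centred between the fingertips at (215,220) and (290,220). I'll close on it.

```bash
python3 -m pendant '[0,0.001,0.004,0,0,0,-1,0,0.001,0.004,0,0,0,-1,0,0.001,0.004,0,0,0,-1,0,0.001,0.004,0,0,0,-1,0,0.001,0.004,0,0,0,-1,0,0.001,0.004,0,0,0,-1,0,0.001,0.004,0,0,0,-1]' 15
python3 -m pendant '[0,0,-0.1,0,0,0,-1,0,0,-0.2,0,0,0,-1,0,0,-0.3,0,0,0,-1,0,0,-0.3,0,0,0,-1,0,0,-0.3,0,0,0,-1]' 15
python3 - <<'E'
from h import *
print(status.get_obs()["grip_width"],tool()[0],tool()[1].as_euler('xyz'))
yaw=.075;o=np.array([.522,.0104])
for y in (.022,-.022):
    b=o+np.array([np.cos(yaw)*-.024-np.sin(yaw)*y,np.sin(yaw)*-.024+np.cos(yaw)*y]); print(b,go([*b,.16],yaw+np.pi/2))
print(status.get_obs()["qpos"])
E
```

```text
time_s: 3.5
ee_pos: [0.5581, 0.2725, 0.0071]
eef_rot: [-3.142, 0.0, -2.323]
force: [-1.1, -0.8, 3.6]
grip_width: 0.0164
grip_force: 15.0
time_s: 4.0
ee_pos: [0.5583, 0.2726, 0.1576]
eef_rot: [-3.141, 0.002, -2.323]
force: [0.3, -0.4, -0.4]
grip_width: 0.0164
grip_force: 15.0
0.01641058913849349 [0.55830052 0.27260313 0.15759352] [-3.14088088e+00  1.57523659e-03 -2.32287831e+00]
[0.49641901 0.03053984] (array([ 0.4381, -0.2404, -0.0053]), array([-1.000e-04,  1.100e-03,  4.735e-01]))
[ 0.49971592 -0.01333647] (array([ 0.4977, -0.3051, -0.0054]), array([-1.000e-04,  1.100e-03,  4.735e-01]))
[ 3.95279891e-01  4.96686652e-01  1.36113487e+00 -1.72973943e-06
  1.28204255e+00 -1.99422972e+00]
```

```bash
python3 -m pendant '[0.438,-0.24,-0.04,0,0,0.4735,-1,0.438,-0.24,-0.04,0,0,0.4735,-1,0.438,-0.24,-0.04,0,0,0.4735,-1,0.438,-0.24,-0.04,0,0,0.4735,-1,0.438,-0.24,-0.04,0,0,0.4735,-1,0.438,-0.24,-0.04,0,0,0.4735,-1,0.438,-0.24,-0.04,0,0,0.4735,-1]'
python3 - <<'E'
from h import *
w=vision.camera("wrist"); im=w["pixels"][:,:,::-1].copy()
yaw=.075;o=np.array([.522,.0104,0]);R=Ro.from_euler('z',yaw)
C=lambda x,y,z: o+R.apply([x/1000,y/1000,z/1000])
for a,b in (((-55,87.5,30),(-55,-87.5,30)),((-55,87.5,30),(55,87.5,30)),((-55,-87.5,30),(55,-87.5,30)),((-55,0,24),(55,0,24)),((-55,44,24),(55,44,24)),((-55,-44,24),(55,-44,24)),((7,-87,22),(7,87,22))):
    cv2.line(im,*[tuple(int(v) for v in np.round(proj(w,C(*q)))) for q in (a,b)],(0,255,0),1)
np.savez("w3.npz",**{k:w[k] for k in "KRt"}|{"im":w["pixels"]})
cv2.imwrite("pics/w3.png",cv2.resize(im,(768,576),interpolation=cv2.INTER_CUBIC)); print(tool()[0])
E
```

```text
time_s: 4.7
ee_pos: [0.4956, 0.0299, 0.1758]
eef_rot: [3.141, -0.002, -3.068]
force: [-0.1, -0.4, -0.2]
grip_width: 0.0165
grip_force: 15.0
[0.49583137 0.03083997 0.17583505]
```

View pics/w3.png

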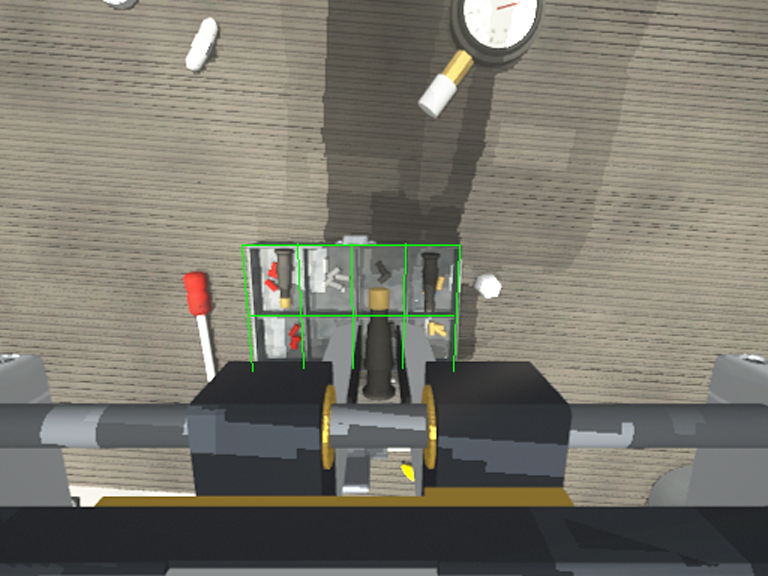

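The overlay of the estimated case pose matches the rim, divider and catch (355,240) to about 2 px. The valve is held centrally, with its tip at (379,297). I'll check the fit on an enlarged crop.

```bash
python3 - <<'E'
import cv2
im=cv2.imread("pics/w3.png"); cv2.imwrite("pics/w3c.png",cv2.resize(im[225:385,230:480],(800,512),interpolation=cv2.INTER_CUBIC))
E
```

```text
(no output)
```

View pics/w3c.png

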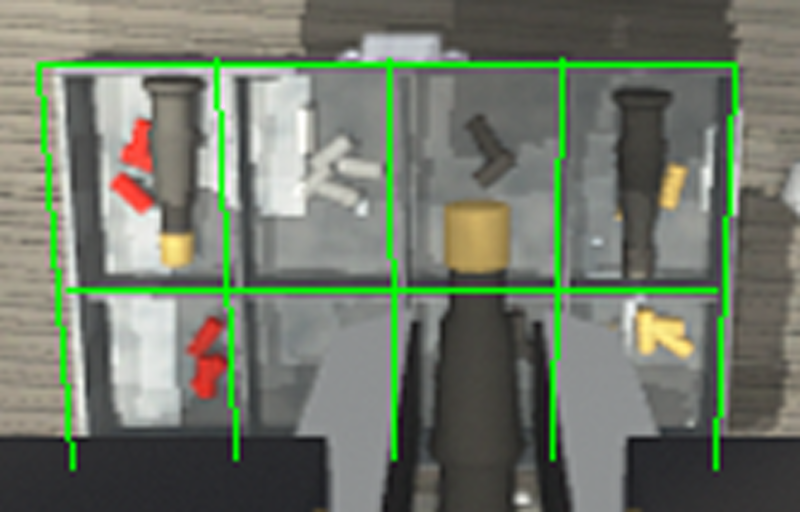

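```bash
python3 - <<'E'
from h import *
d=np.load("w3.npz"); w={k:d[k] for k in "KRt"}; p,r=tool()
for X in ([.026,0,-.001],[-.026,0,-.001],[0,0,0]):
    u=proj(w,p+r.apply(X)); print(X,(u*1.5-[230,225])*3.2)
yaw=.075;o=np.array([.521,.012])
for y in (.022,):
    b=o+np.array([np.cos(yaw)*-.024-np.sin(yaw)*y,np.sin(yaw)*-.024+np.cos(yaw)*y]); print(b,go([*b,.028],yaw+np.pi/2))
E
```

```text
[0.026, 0, -0.001] [472.93331047 209.42070334]
[-0.026, 0, -0.001] [473.81328066 545.36838297]
[0, 0, 0] [473.39132954 380.28375306]
[0.49541901 0.03213984] (array([1.000e-04, 2.600e-03, 2.957e-01]), array([ 0.0002, -0.0011,  0.0004]))
```

```bash
python3 -m pendant '[0,0.0026,0.08,0,0,0,-1,0,0.0026,0.16,0,0,0,-1,0,0.0026,0.24,0,0,0,-1,0,0.0026,0.29,0,0,0,-1,0,0.0026,0.295,0,0,0,-1,0,0.0026,0.296,0,0,0,-1,0,0.0026,0.296,0,0,0,-1,0,0.0026,0.296,0,0,0,-1]'
python3 - <<'E'
from h import *
w=vision.camera("wrist"); im=w["pixels"][:,:,::-1]
cv2.imwrite("pics/w4.png",cv2.resize(im[80:300,110:400],(790,600),interpolation=cv2.INTER_CUBIC)); print(status.get_obs())
E
```

```text
time_s: 5.55
ee_pos: [0.4968, 0.0322, 0.0302]
eef_rot: [-3.141, 0.002, -3.066]
force: [-0.0, 0.2, -0.1]
grip_width: 0.0163
grip_force: 15.0
{'time_s': 5.6, 'qpos': array([-9.17749554e-03,  4.11746403e-01,  1.82685480e+00,  4.30621283e-05,
        9.01011271e-01, -1.65522747e+00]), 'joint_vel': array([-0.00308224,  0.00283969,  0.00446564, -0.00021573, -0.00398084,
        0.00203457]), 'tau': array([ 1.33759193e-01, -5.11581552e+01, -2.71824092e+01, -1.46931811e-02,
        8.22033361e-02, -1.82975495e-03]), 'ee_pos': array([0.49666168, 0.03205244, 0.03007771]), 'eef_rot': array([-3.14145935e+00,  1.97597804e-03, -3.06636557e+00]), 'force': array([-1.0150487 , -0.69556322,  0.27827627]), 'moment': array([0.03427491, 0.02588773, 0.04499514]), 'grip_force': 14.998489916324615, 'grip_width': 0.016161425385943187}
```

View pics/w4.png

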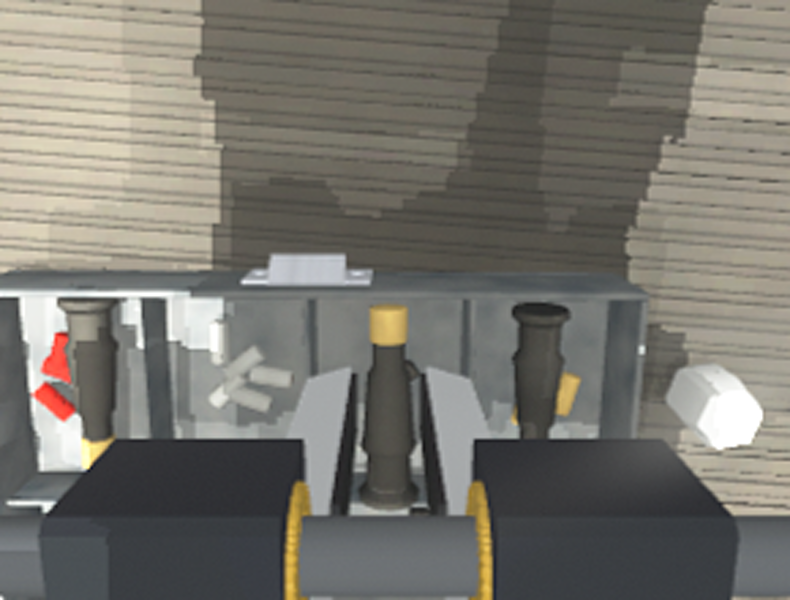

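The valve (390,400) is centred between the dividers at 312 and 467. Its tip (y 305) is about 2 mm inside the front wall (y 298), so I'll shift it back 1.5 mm and down 3 mm, then release.

```bash
python3 -m pendant '[-0.003,0,0.006,0,0,0,-1,-0.003,0,0.006,0,0,0,-1,-0.003,0,0.006,0,0,0,-1,-0.003,0,0.006,0,0,0,-0.4,-0.003,0,0.006,0,0,0,-0.4,-0.003,0,0.006,0,0,0,-0.4,-0.003,0,0.006,0,0,0,-0.4]'
python3 -m pendant '[0,0,-0.1,0,0,0,-0.4,0,0,-0.2,0,0,0,-0.4,0,0,-0.29,0,0,0,-1,0,0,-0.29,0,0,0,-1]'
python3 - <<'E'
from h import *
w=vision.camera("wrist"); im=w["pixels"][:,:,::-1]; t=vision.camera("top")["pixels"][:,:,::-1]; s=vision.camera("scene")["pixels"][:,:,::-1]
a=cv2.resize(im[130:270,140:330],(790,590),interpolation=cv2.INTER_CUBIC)
b=cv2.resize(s[120:260,200:320],(514,600),interpolation=cv2.INTER_CUBIC)
A=cv2.resize(a,(400,300)); B=np.zeros((600,800,3),np.uint8); B[:300,:400]=A; B[:600,400:]=cv2.resize(b,(400,467))[:600] if 0 else cv2.copyMakeBorder(cv2.resize(b,(400,467)),0,133,0,0,cv2.BORDER_CONSTANT)
cv2.imwrite("pics/w5.png",B); print(status.get_obs()["force"])
E
```

```text
time_s: 6.3
ee_pos: [0.4975, 0.032, 0.026]
eef_rot: [-3.142, -0.0, -3.067]
force: [-0.1, -0.1, 0.1]
grip_width: 0.028
grip_force: 0.0
time_s: 6.7
ee_pos: [0.4998, 0.032, 0.1768]
eef_rot: [-3.141, 0.01, -3.067]
force: [-0.1, -0.6, -2.0]
grip_width: 0.0154
grip_force: 0.0
[-0.66365637 -0.15107809 -0.38312875]
```

View pics/w5.png

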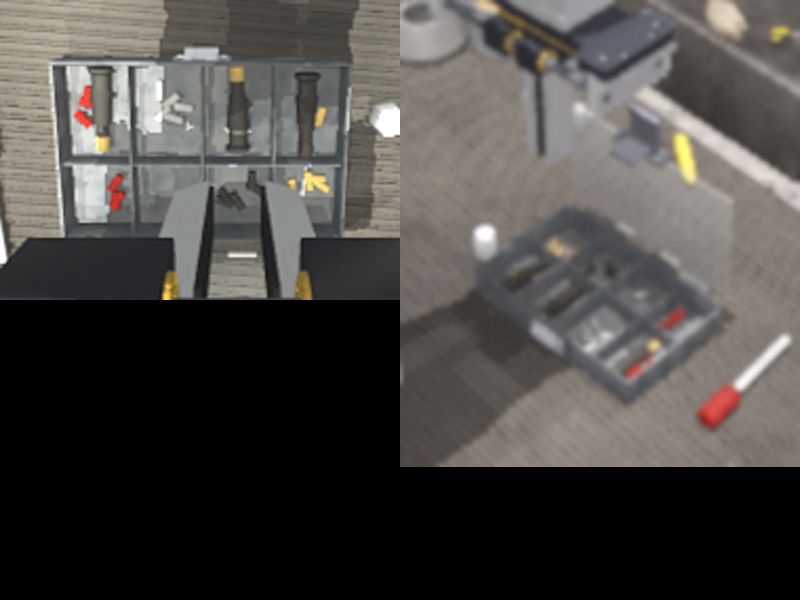

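The valve lies flat in the left middle front bay, in the panel at (237,108), between the dividers at 205 and 272. Next I'll fit the lid angle from the measured lid-edge pixels in the top and scene views and work out the closing path.

```bash
cat > lid.py <<'E'
from h import *
yaw=.075;o=np.array([.522,.012,0]);R=Ro.from_euler('z',yaw)
C=lambda x,y,z: o+R.apply([x/1000,y/1000,z/1000])
def L(r,y,n,th): return C(57-r*np.cos(th)+n*np.sin(th),y,31+r*np.sin(th)+n*np.cos(th))
E
python3 - <<'E'
from lid import *
t=vision.camera("top");s=vision.camera("scene")
for th in np.arange(1.45,1.93,.05):
    f=lambda r,y,n:((proj(t,L(r,y,n,th))-[129.6,149.6])*4).round(0)
    g=lambda r,y,n:((proj(s,L(r,y,n,th))-[169.6,119.6])*4.235).round(0)
    print(round(th,2),f(112,87,2),f(112,-87,2),"tonguetip",f(114,0,-23),g(112,87,2),g(112,-87,2),g(148,0,4))
from lid import *
print("o",tool()[0]);
for p in ([.50,.012,.26],[.66,.012,.26]): print(go(p,yaw+np.pi/2))
E
```

```text
1.45 [393. 139.] [698. 117.] tonguetip [550. 172.] [325. 134.] [537. 266.] [425. 152.]
1.5 [393. 129.] [697. 107.] tonguetip [549. 161.] [331. 130.] [544. 260.] [433. 146.]
1.55 [392. 119.] [696.  98.] tonguetip [548. 151.] [338. 125.] [550. 255.] [442. 140.]
1.6 [391. 110.] [695.  88.] tonguetip [548. 141.] [344. 121.] [556. 251.] [450. 134.]
1.65 [391. 100.] [694.  79.] tonguetip [547. 131.] [350. 118.] [562. 247.] [459. 130.]
1.7 [390.  91.] [693.  70.] tonguetip [546. 120.] [356. 115.] [568. 243.] [467. 125.]
1.75 [389.  82.] [692.  61.] tonguetip [545. 110.] [362. 112.] [574. 239.] [475. 122.]
1.8 [389.  73.] [691.  52.] tonguetip [545. 100.] [368. 110.] [580. 236.] [483. 118.]
1.85 [388.  64.] [689.  43.] tonguetip [544.  90.] [374. 108.] [586. 234.] [490. 116.]
1.9 [387.  56.] [688.  35.] tonguetip [543.  81.] [380. 107.] [591. 232.] [498. 114.]
o [0.4968848  0.03200791 0.16949533]
(array([-0.0028, -0.0403, -0.181 ]), array([ 0.0001, -0.0016, -0.0001]))
(array([-0.3219, -0.0643, -0.1818]), array([ 0.0001, -0.0016, -0.0001]))
```

```bash
python3 -m pendant '[0,-0.04,-0.1,0,0,0,-1,0,-0.04,-0.18,0,0,0,-1,-0.1,-0.045,-0.18,0,0,0,-1,-0.2,-0.055,-0.18,0,0,0,-1,-0.26,-0.06,-0.18,0,0,0,-1,-0.26,-0.06,-0.12,0,0,0,-1,-0.26,-0.06,-0.03,0,0,0,-1,-0.26,-0.06,0.055,0,0,0,-1,-0.26,-0.06,0.055,0,0,0,-1,-0.26,-0.06,0.055,0,0,0,-1]'
sed -i 's/\.012,0\]/.011,0]/' lid.py
cat > arc.py <<'E'
from lid import *
p,_=tool(); print(p,status.get_obs()["force"])
for th in (1.5,1.35,1.2,1.05,.9,.75,.6,.45,.3,.2,.12,.07,.0):
    x=L(114,0,9,th)+R.apply([.008*np.sin(th),0,-.004*np.sin(th)]); print(th,x.round(3),go(x,yaw+np.pi/2)[0])
E
python3 arc.py
```

```text
time_s: 7.95
ee_pos: [0.6294, 0.0118, 0.1436]
eef_rot: [3.141, -0.001, -3.067]
force: [0.3, 0.3, 0.4]
grip_width: 0.0006
grip_force: 0.0
[0.62939957 0.01180115 0.14364684] [0.28044707 0.26313042 0.4218697 ]
1.5 [0.588 0.016 0.141] [0.0825 0.0145 0.0047]
1.35 [0.57  0.015 0.14 ] [0.1171 0.0145 0.0069]
1.2 [0.553 0.013 0.137] [0.1512 0.0145 0.0139]
1.05 [0.537 0.012 0.131] [0.1842 0.0145 0.0258]
0.9 [0.521 0.011 0.123] [0.2154 0.0145 0.0421]
0.75 [0.507 0.01  0.113] [0.2439 0.0145 0.0625]
0.6 [0.495 0.009 0.101] [0.2692 0.0145 0.0866]
0.45 [0.484 0.008 0.087] [0.2907 0.0145 0.1138]
0.3 [0.475 0.007 0.072] [0.3079 0.0145 0.1435]
0.2 [0.471 0.007 0.062] [0.3168 0.0145 0.1644]
0.12 [0.468 0.007 0.053] [0.3224 0.0145 0.1815]
0.07 [0.467 0.007 0.048] [0.3251 0.0145 0.1924]
0.0 [0.465 0.007 0.04 ] [0.328  0.0145 0.2077]
```

```bash
python3 -m pendant '[0.05,0.0145,0.005,0,0,0,-1,0.0825,0.0145,0.005,0,0,0,-1,0.117,0.0145,0.007,0,0,0,-1,0.151,0.0145,0.014,0,0,0,-1,0.184,0.0145,0.026,0,0,0,-1,0.215,0.0145,0.042,0,0,0,-1,0.244,0.0145,0.0625,0,0,0,-1,0.269,0.0145,0.087,0,0,0,-1,0.291,0.0145,0.114,0,0,0,-1,0.308,0.0145,0.1435,0,0,0,-1,0.313,0.0145,0.154,0,0,0,-1,0.313,0.0145,0.154,0,0,0,-1]'
python3 arc.py
python3 - <<'E'
from lid import *
s=vision.camera("scene")
cv2.imwrite("pics/s6.png",cv2.resize(s["pixels"][120:260,190:330,::-1],(600,600),interpolation=cv2.INTER_CUBIC))
E
```

```text
time_s: 9.15
ee_pos: [0.4736, 0.0073, 0.0677]
eef_rot: [-3.141, 0.002, -3.067]
force: [1.7, -0.6, 0.3]
grip_width: 0.0007
grip_force: 0.0
[0.47357634 0.00728525 0.0676968 ] [ 1.68051663 -0.62319785  0.25027124]
1.5 [0.588 0.016 0.141] [-2.292e-01  1.000e-04 -1.469e-01]
1.35 [0.57  0.015 0.14 ] [-1.946e-01  1.000e-04 -1.449e-01]
1.2 [0.553 0.013 0.137] [-1.604e-01  1.000e-04 -1.379e-01]
1.05 [0.537 0.012 0.131] [-1.274e-01  1.000e-04 -1.262e-01]
0.9 [0.521 0.011 0.123] [-9.62e-02  1.00e-04 -1.10e-01]
0.75 [0.507 0.01  0.113] [-0.0676  0.0001 -0.0896]
0.6 [0.495 0.009 0.101] [-0.0423  0.0001 -0.0656]
0.45 [0.484 0.008 0.087] [-0.0207  0.0001 -0.0385]
0.3 [0.475 0.007 0.072] [-0.0034  0.0002 -0.0088]
0.2 [0.471 0.007 0.062] [0.0056 0.0002 0.012 ]
0.12 [0.468 0.007 0.053] [0.0112 0.0002 0.0292]
0.07 [0.467 0.007 0.048] [0.014  0.0002 0.04  ]
0.0 [0.465 0.007 0.04 ] [0.017  0.0002 0.0554]
```

View pics/s6.png

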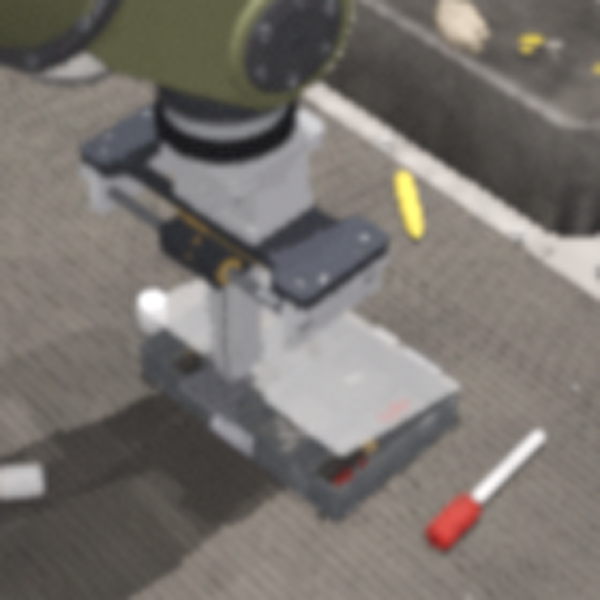

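The lid follows under the fingers (hasp near (235,375)), nearly shut. I'll continue down to the catch.

```bash
python3 -m pendant '[0.006,0,0.012,0,0,0,-1,0.011,0,0.029,0,0,0,-1,0.014,0,0.04,0,0,0,-1,0.014,0,0.04,0,0,0,-1]'
python3 -m pendant '[0.002,0,0.006,0,0,0,-1,0.002,0,0.006,0,0,0,-1,0.002,0,0.006,0,0,0,-1]'
python3 -m pendant '[0.001,0,0.006,0,0,0,-1,0.001,0,0.006,0,0,0,-1,0.001,0,0.006,0,0,0,-1]'
```

```text
time_s: 9.6
ee_pos: [0.4658, 0.0068, 0.046]
eef_rot: [3.142, 0.0, -3.067]
force: [1.6, -0.0, 2.4]
grip_width: 0.0005
grip_force: 1.0
time_s: 9.9
ee_pos: [0.4645, 0.0067, 0.0432]
eef_rot: [3.142, -0.001, -3.067]
force: [-0.3, 0.5, 0.7]
grip_width: 0.0008
grip_force: 0.0
time_s: 10.2
ee_pos: [0.4641, 0.0067, 0.0403]
eef_rot: [3.142, -0.0, -3.067]
force: [-0.3, 0.2, 0.5]
grip_width: 0.0004
grip_force: 0.0
```

```bash
python3 -m pendant '[0,0,0.004,0,0,0,-1,0,0,0.004,0,0,0,-1,0,0,0.004,0,0,0,-1]'
python3 -m pendant '[0,0,0.004,0,0,0,-1,0,0,0.004,0,0,0,-1,0,0,0.004,0,0,0,-1]'
```

```text
time_s: 10.5
ee_pos: [0.4645, 0.0067, 0.0393]
eef_rot: [-3.141, 0.0, -3.067]
force: [-6.0, 0.4, 15.1]
grip_width: 0.0008
grip_force: 7.8
time_s: 10.8
ee_pos: [0.4646, 0.0066, 0.0385]
eef_rot: [-3.141, 0.001, -3.067]
force: [-15.1, 0.4, 36.5]
grip_width: 0.0008
grip_force: 18.4
```

Shut: it's hard against the stop at z 0.039, at the expected shut height. Now I'll lift off, take a wrist view of the tab, and measure it.

```bash
python3 -m pendant '[0,0,-0.06,0,0,0,-1,0,0,-0.14,0,0,0,0.28,0.043,0,-0.14,0,0,0,0.28,0.043,0,-0.14,0,0,0,0.28,0.043,0,-0.14,0,0,0,0.28,0.043,0,-0.14,0,0,0,0.28]'
python3 - <<'E'
from lid import *
w=vision.camera("wrist"); im=w["pixels"][:,:,::-1].copy()
X=C(-78,0,35); print(tool()[0],X,go([X[0],X[1],.02],yaw+np.pi/2))
for th,col in ((0,(0,255,0)),(.065,(0,0,255))):
    for q in ((122,15),(122,-15),(148,15),(148,-15)):
        cv2.circle(im,tuple(int(v) for v in proj(w,L(q[0],q[1],6.5,th))),1,col,-1)
cv2.imwrite("pics/w7.png",cv2.resize(im[120:320,130:390],(780,600),interpolation=cv2.INTER_CUBIC))
E
```

```text
time_s: 11.4
ee_pos: [0.4431, 0.0051, 0.106]
eef_rot: [3.141, -0.001, -3.067]
force: [-0.4, 0.3, -0.1]
grip_width: 0.0371
grip_force: 0.0
[0.443105   0.0051072  0.10592518] [0.44421927 0.00515548 0.035     ] (array([-2.400e-03, -1.000e-04,  1.718e-01]), array([ 0.0001, -0.0006, -0.0001]))
```

View pics/w7.png

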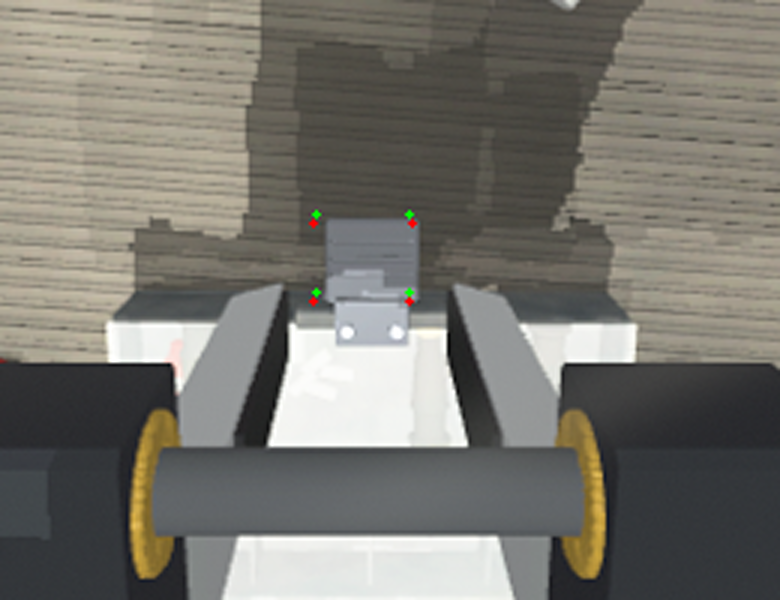

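The tab is at (327–418, 220–298), about 2 mm towards +y and +x of my prediction, and the hasp is seated on the lip. I'll correct for that and descend around it.

```bash
python3 -m pendant '[-0.0065,0.003,0.08,0,0,0,0.28,-0.0065,0.003,0.15,0,0,0,0.28,-0.0065,0.003,0.172,0,0,0,0.28,-0.0065,0.003,0.172,0,0,0,0.28,-0.0065,0.003,0.172,0,0,0,0.28]'
python3 -m pendant '[0,0,0,0,0,0,0.28,0,0,0,0,0,0,0.28]'
python3 -m pendant '[0,0,0,0,0,0,-1,0,0,0,0,0,0,-1,0,0,0,0,0,0,-1,0,0,0,0,0,0,-1,0,0,0,0,0,0,-1,0,0,0,0,0,0,-1,0,0,0,0,0,0,-1]' 30
```

```text
time_s: 11.95
ee_pos: [0.4467, 0.0068, 0.0214]
eef_rot: [-3.141, 0.001, -3.067]
force: [0.3, -0.0, -0.4]
grip_width: 0.0599
grip_force: 0.0
time_s: 12.15
ee_pos: [0.4467, 0.0068, 0.0216]
eef_rot: [-3.141, 0.002, -3.067]
force: [0.2, 0.1, 0.1]
grip_width: 0.06
grip_force: 0.0
time_s: 12.85
ee_pos: [0.446, 0.0068, 0.0205]
eef_rot: [-3.141, 0.0, -3.067]
force: [0.9, -2.2, -0.2]
grip_width: 0.0295
grip_force: 30.0
```

```bash
python3 -m pendant '[0,0,-0.001,0,0,0,-1,0,0,-0.001,0,0,0,-1]'
```

```text
time_s: 13.05
ee_pos: [0.446, 0.0068, 0.0209]
eef_rot: [-3.141, -0.0, -3.067]
force: [0.6, -1.6, -0.1]
grip_width: 0.0294
grip_force: 30.0
```

```bash
python3 -m pendant '[0,0,-0.001,0,0,0,-1,0,0,-0.001,0,0,0,-1]'; python3 -m pendant '[0,0,-0.001,0,0,0,-1,0,0,-0.001,0,0,0,-1]'
```

```text
time_s: 13.25
ee_pos: [0.446, 0.0068, 0.0213]
eef_rot: [-3.142, -0.0, -3.067]
force: [3.0, -1.2, -4.9]
grip_width: 0.0294
grip_force: 30.0
time_s: 13.45
ee_pos: [0.4459, 0.0068, 0.0217]
eef_rot: [-3.142, -0.0, -3.067]
force: [3.6, -1.9, -8.7]
grip_width: 0.0296
grip_force: 30.0
```

Now at −8.7 N. A little more, then hold about a second.

```bash
python3 -m pendant '[0,0,-0.0003,0,0,0,-1,0,0,-0.0003,0,0,0,-1,0,0,-0.0003,0,0,0,-1]'; python3 -m pendant '[0,0,0,0,0,0,-1,0,0,0,0,0,0,-1,0,0,0,0,0,0,-1,0,0,0,0,0,0,-1]'
```

```text
time_s: 13.75
ee_pos: [0.446, 0.0068, 0.0219]
eef_rot: [-3.142, -0.0, -3.067]
force: [5.5, -1.6, -11.9]
grip_width: 0.0297
grip_force: 30.0
time_s: 14.15
ee_pos: [0.446, 0.0068, 0.0218]
eef_rot: [-3.142, -0.0, -3.067]
force: [5.2, -1.9, -11.3]
grip_width: 0.0295
grip_force: 30.0
```

```bash
python3 -m pendant '[0,0,0.0002,0,0,0,-1,0,0,0.0002,0,0,0,-1,0,0,0.0002,0,0,0,-1,0,0,0.0002,0,0,0,-1,0,0,0.0002,0,0,0,-1,0,0,0.0002,0,0,0,-1,0,0,0.0002,0,0,0,-1]'; python3 -m pendant '[0,0,0.002,0,0,0,-1,0,0,0.004,0,0,0,-1,0,0,0.004,0,0,0,-1]'
python3 -m pendant '[0,0,0,0,0,0,0.3,0,0,0,0,0,0,0.3,0,0,0,0,0,0,0.3,0,0,0,0,0,0,0.3,0,0,-0.08,0,0,0,0.3,0,0,-0.16,0,0,0,0.3,0.1,0,-0.26,0,0,0,0.3,0.1,0,-0.26,0,0,0,0.3,0.1,0,-0.26,0,0,0,0.3]'
python3 - <<'E'
from lid import *
w=vision.camera("wrist"); im=w["pixels"][:,:,::-1]; s=vision.camera("scene")["pixels"][:,:,::-1]
B=np.zeros((400,800,3),np.uint8); B[:,:400]=cv2.resize(im[100:300,150:350],(400,400)); B[:,400:]=cv2.resize(s[120:260,190:330],(400,400),interpolation=cv2.INTER_CUBIC)
cv2.imwrite("pics/f8.png",B); print(status.get_obs()["force"])
f=[]
for r in silhouettes("case_lid",w)[:2]: print(r["score"],r["extent"])
m=[proj(w,L(148,y,6.5,t)) for t in (0,.065,.2) for y in (15,-15)]; print(np.round(m,1))
E
```

```text
time_s: 14.85
ee_pos: [0.4459, 0.0068, 0.0218]
eef_rot: [-3.142, -0.0, -3.067]
force: [4.7, -2.4, -10.8]
grip_width: 0.0294
grip_force: 30.0
time_s: 15.15
ee_pos: [0.446, 0.0068, 0.0203]
eef_rot: [-3.142, -0.0, -3.067]
force: [-1.9, -3.4, 2.6]
grip_width: 0.0295
grip_force: 30.0
time_s: 16.05
ee_pos: [0.3961, 0.003, 0.1519]
eef_rot: [-3.141, 0.004, -3.067]
force: [0.1, 0.8, -0.8]
grip_width: 0.0614
grip_force: 0.0
[ 0.55027718 -0.26456446  0.31242643]
0.88 [182.8, 224.8, 322.3, 331.3]
[[263.1 222. ]
 [237.  222. ]
 [263.4 225.5]
 [236.5 225.5]
 [264.1 235.1]
 [235.5 235.2]]
```

```bash
python3 -c "
from station import order
print(order.hand_in())"
```

```text
the job is handed in; nothing more can be done
None
```

The valve lies flat in the left middle front compartment, the lid is snapped shut, and the catch held an upward pull of about 11 N for just over a second; the tab is released and the job is handed in.

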